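Photograph the ferrule tin with a two-stage shutter key

ROBOT

A 6-joint arm with a two-finger parallel gripper is mounted at the origin on a cart in front of the work surface, level with it; the furniture and walls round the work are solid. World frame = base frame: x ahead of the robot, y to its left, z up, the work surface at z = 0. Lengths are in m, angles in rad, forces in N, time in s.
With the tool pointing down it reaches from about 0.375 to 0.9 m from the base axis. Payload 3.1 kg.
Tool frame: the origin (TCP) lies midway between the tips of the shut fingers; the grasp point (between the pads) lies 19 mm behind it; x points along the fingers, z is the direction in which the jaws open and shut, and the axes are right-handed (so a half turn about x gives the same grasp; the last joint's range is limited). The gripper opens to 85 mm and grips with 20 to 120 N. Pads are 22 mm wide; open, the fingers measure 114 mm over their backs; the gripper's body (76 mm by 85 mm) begins 54 mm behind the grasp point. The pads swing forward as they close: fully open they stand 13 mm farther back than shut.
Start: joints at [-1.349, 0.527, 1.433, -0, 1.181, -0.178], TCP at [0.243, -0.576, 0.231] pointing down, gripper open.
Joint ranges: [-3.08, 3.08], [-0.75, 2.2], [0.22, 2.44], [-1.43, 4.57], [0, 2.65], [-2.85, 2.85]. Speed limits (rad/s): [2.79, 2.79, 3.14, 3.14, 3.14, 3.14].

INTERFACE

Orientations are given as a unit quaternion [x, y, z, w].
In Python, from station import status, snapshot, camera_params, ticket gives the robot as it stands.
- The arm moves only by the tool arm_command, never from a script. Its argument "series" is a list that holds one entry, the list of rows, each a list of 4 numbers: the shift along the tool's x, y, z in mm, then the turn about the tool's x in rad. A call has 1 to 10 rows; each row shifts and turns the commanded pose from where the row before left it, along the tool's axes as they then stand; what a row does not reach is not made up. A row lasts 1/10 s, in which the tool goes at most 50 mm and 8.59 degrees, less where a joint would pass 70% of its speed; a pose out of reach is approached as far as the arm can. A call is refused whole if a number of a shift passes 50 or a number of a turn 0.15, either way. A call with a gripper value outside its range is refused whole. "jaw" is the opening in per cent of the stroke, from 0 (shut) to 100 (fully open), set as the call begins (left out, the last holds). The fingers move at their own pace and stop on an object; "force" is the grip in N (left out, the last holds). Time passes only in rows, so rows that do not move let the fingers close. It gives the time, the measured TCP pose, the force and the opening at its end, in the units of the state.
- status.sense(): the state, without advancing time (a new reading comes with each control period).
- snapshot(name): name is "scene" or "top" or "wrist"; returns the picture (400x640x3 uint8, red, green, blue); there is no depth.
- camera_params(name): a dict with "fovy" (degrees; the focal length in pixels is half the picture's height over the tangent of half this angle, whatever the lens; pixels are square), "cx", "cy" (the principal point, pixels), "k1" (the pictures are not rectified: a ray, as slopes to the right and down, at radius r is drawn at 1 + k1 r^2 times it, then the intrinsics apply), "extrinsics" (4x4, takes a point from camera to world coordinates); the wrist camera has in their place "mount" (4x4, takes a point from camera to tool coordinates, whose origin is the TCP and whose axes are the tool frame's). Camera axes: x right, y down, z forward; pixel columns grow to the right and rows downward; lengths in m; the calibration is good to about 2 mm. A picture is of the moment at which its call begins: read the wrist's pose just before it. camera_params takes no time and is no camera call.
- ticket.sign_off(): hands the job in, once; it reports no verdict.
The state is a dict: "t": time; "q": joint angles; "qd": joint speeds; "tau": joint torques, N m; "tcp_pos": TCP position; "tool_rot": TCP orientation; "force": force on the tool from outside, world axes, zero at the start; "ft_torque": the same for the moment, N m; "finger_gap": opening from 0.0 (shut) to 1.0 (fully open).
Only numpy, scipy, OpenCV 4.12 (cv2) and the standard library are available. Lean on these libraries where they do the work, as an engineer would, in place of code of your own. Each camera call takes 0.05 s, during which the arm holds its last target. There are 200 camera calls.

TASK

Photograph the round tin for the stock record: stand it upright in the middle of the camera's round stage and let go of it. Half-press the camera's shutter key to its first click and hold it there until the lens barrel has run out (about two seconds), then press it fully to take the picture, and let the key come up again. Take no picture before the camera has focused or with the stage empty, and leave the two bottles where they stand.

Things in the scene. Friction and masses are not known exactly. Their poses are not given: they have to be found in the camera images.
- tin_center (a point): centre (half-way up, 26 mm above its underside) of the round whitish metal tin with flat lid, 64 mm in diameter and 53 mm tall, 0.08 to 0.2 kg, upright and loose on the bench; its z axis points up out of the lid
- stage_top (a point): centre of the top face of the camera rig's round stage, a fixed flat grey disc 104 mm in diameter, 30 mm above the bench. The rig is one fixed unit on an aluminium base plate (110 x 370 x 12 mm), stage at one end, camera at the other, looking at the stage. Axes are the rig's: y points from stage to camera, z up
- camera_deck (a point): centre of the top face (112 mm above the bench) of the rig's grey camera body, 125 mm (rig x) by 55 mm (rig y), 225 mm along rig +y from the stage's centre; axes are the rig's. A finder hump 8 mm high or less stands on it on the +x side. The black lens, 75 mm above the bench, points at the stage; its front stays 128 mm or more from the stage's centre
- key_top (a point): centre of the flat top of the shutter key, a round light-metal button 28 mm wide, 35 mm along rig -x (the robot's side) of the deck's centre; at rest 133 mm above the bench, 16 mm above its collar; it moves with the key, which is pressed straight down and springs back. The hump begins 42 mm from it and stays below the key fully pressed, which is 120 mm above the bench
- shutter_half (a joint): first-stage travel of the shutter key, m: 0 up, 0.008 at the first click. Soft: 1 N rising to 4 N, then a firm stop (the first click) that gives way only at 10 N
- shutter_full (a joint): second-stage travel of the shutter key, m: 0 until the key is forced past the first click with 10 N, 0.005 when fully pressed with 14 N (picture taken). The key top sinks by the sum of both stages, 13 mm in all
- lens_front (a point): centre of the front face of the dark metal lens barrel (48 mm in diameter); at rest it lies 152 mm along rig +y from the stage's centre. While the key is half-pressed the barrel creeps out towards the stage by itself, 12 mm in about 0.8 s (focused) and 16 to 20 mm in all; it creeps back after release
- bottle_mid_center (a point): centre (half-way up) of the larger bystander, a clear bottle with black cap, 52 mm in diameter, 94 mm tall, loose: leave it alone
- bottle_small_center (a point): centre (half-way up) of the smaller bystander, a clear bottle with black cap, 45 mm in diameter, 80 mm tall, loose: leave it alone
Mind the look-alikes: they are no part of the job. Of the things like the part that bears tin_center, leave any that is pink; of the rest the larger one is meant.

How it is judged:
On the way, in this order (a step that is already met when the one before it is completed fails the run):
1. the tin stands upright, wholly on the stage, let go (horizontal distance between tin_center and stage_top below 0.02 m and z of tin_center in the frame of stage_top below 0.033 m and angle between tin_center's own z axis and vertical below 0.12 rad and contact force between the fingers and ferrule_tin below 0.1 N), for 0.3 s.
2. the key is held at its first click (first stage at least 6 of 8 mm, second stage under 1.5 mm) until the lens has run out 12 mm (value of joint shutter_half above 0.006 m and value of joint shutter_full below 0.0015 m and y of lens_front in the frame of stage_top below 0.14 m), for 0.5 s.
3. the key is pressed fully (second stage at least 3.5 of 5 mm) (value of joint shutter_full above 0.0035 m), for 0.1 s.
At the end, for the whole second after the job is handed in: the tin stands at rest and upright (within 7 degrees) on the stage, its centre within 20 mm of the stage's centre, and the shutter key is up again (each stage within 1 mm of rest) (value of joint each of shutter_half, shutter_full below 0.001 m and horizontal distance between tin_center and stage_top below 0.02 m and z of tin_center in the frame of stage_top below 0.033 m and angle between tin_center's own z axis and vertical below 0.12 rad and linear speed of ferrule_tin below 0.02 m/s); the robot touches nothing.
It fails at once if the picture is taken before the camera has focused (second stage past 2.5 mm with the lens out less than 9 mm) (value of joint shutter_full above 0.0025 m and y of lens_front in the frame of stage_top above 0.143 m).
It fails at once if the picture is taken while the tin is not on the stage (value of joint shutter_full above 0.0025 m and (horizontal distance between tin_center and stage_top above 0.022 m or angle between tin_center's own z axis and vertical above 0.15 rad)).
It fails at once if a bottle is shifted by more than 30 mm or tipped (distance of any of bottle_mid_center, bottle_small_center from where it was at the start of the episode above 0.03 m or angle between any of bottle_mid_center, bottle_small_center's own z axis and vertical above 0.4 rad).
It also fails if it takes over 58 s, if anything falls off the work surface, if the arm or the gripper's body presses on something with over 40 N, if the wrist force passes 120 N, or if a joint passes its speed limit or range.

## Working session

There is one attempt and no reset: what is moved stays moved. The work goes in short steps, Python scripts to look and compute and a tool call to move; the robot and the scene stay as the last step left them, time stands still between calls to the robot, and variables do not carry over. Pictures are saved under pics/ and viewed, about 8 in all and at most 12, crops included, and the job is handed in when it is done.

Besides the shell and the picture viewer there is one more tool, called after ">>>" by a JSON object that holds its "op" and its "data". arm_command: Moves the arm, as the interface text tells. Its arguments: {"type":"object","properties":{"series":{"type":"array"},"jaw":{"type":"number"},"force":{"type":"number"}},"required":["series"]}

```bash
mkdir -p pics; ls
cat > h.py <<'E'
import numpy as np, cv2
from scipy.spatial.transform import Rotation as R
from station import status, snapshot, camera_params, ticket
def shot(name,fn):
    s=status.sense(); im=snapshot(name); cv2.imwrite('pics/'+fn+'.png',im[:,:,::-1]); return s,im
def cam(name,s=None):
    p=camera_params(name)
    if 'extrinsics' in p: T=np.array(p['extrinsics'])
    else:
        B=np.eye(4);B[:3,:3]=R.from_quat(s['tool_rot']).as_matrix();B[:3,3]=s['tcp_pos'];T=B@np.array(p['mount'])
    return p,T,200/np.tan(np.radians(p['fovy'])/2)
def pix2w(name,uv,z,s=None):
    p,T,f=cam(name,s); d=np.array([(uv[0]-p['cx'])/f,(uv[1]-p['cy'])/f]); x=d.copy()
    for _ in range(30): x=d/(1+p['k1']*(x@x))
    r=T[:3,:3]@[x[0],x[1],1]; o=T[:3,3]; return o+r*(z-o[2])/r[2]
def w2pix(name,P,s=None):
    p,T,f=cam(name,s); c=T[:3,:3].T@(np.array(P)-T[:3,3]); x=c[:2]/c[2]; x=x*(1+p['k1']*(x@x)); return x*f+[p['cx'],p['cy']]
E
python3 - <<'E'
from h import *
s,_=shot('top','top1'); shot('scene','sc1')
print(s)
for n in('top','scene'): print(n,camera_params(n))
print(camera_params('wrist'))
E
```

```text
pics
{'t': 0.0, 'q': array([-1.34949943e+00,  5.28478102e-01,  1.43392519e+00,  4.22095273e-06,
        1.18139909e+00, -1.78518582e-01]), 'qd': array([ 0.00033813,  0.00085762, -0.00028351,  0.00119351, -0.00117959,
        0.00035424]), 'tau': array([ 4.95517979e-04, -4.42348087e+01, -1.78025740e+01, -2.37728100e-04,
        8.28652323e-03, -2.99905764e-06]), 'tcp_pos': array([ 0.24313525, -0.57497826,  0.23031901]), 'tool_rot': array([ 0.39129472,  0.5898944 , -0.39021175,  0.58876806]), 'force': array([ 0.33970131, -0.17283885,  0.17648985]), 'ft_torque': array([ 0.04285036,  0.02859288, -0.02746483]), 'finger_gap': 1.001780625199964}
top {'fovy': 47.2467013625425, 'cx': 315.5815998498112, 'cy': 195.0177595996679, 'k1': -0.11923938876946137, 'extrinsics': array([[-0.0087258 , -0.99883838,  0.04738945,  0.43661615],
       [-0.99994957,  0.00848025, -0.00538021,  0.03061743],
       [ 0.00497209, -0.047434  , -0.998862  ,  1.21395575],
       [ 0.        ,  0.        ,  0.        ,  1.        ]])}
scene {'fovy': 43.844784636590404, 'cx': 316.17798122800247, 'cy': 205.75232674575162, 'k1': -0.07803449681365475, 'extrinsics': array([[ 0.66620017, -0.31389767,  0.67649507, -0.35731608],
       [-0.74572777, -0.29037524,  0.59964349, -0.73665146],
       [ 0.00821072, -0.90396376, -0.42753024,  0.62398668],
       [ 0.        ,  0.        ,  0.        ,  1.        ]])}
{'fovy': 64.14045052315328, 'cx': 319.07767797080623, 'cy': 191.20037328034687, 'k1': -0.05911961310798182, 'mount': array([[-6.95594168e-04, -3.18232139e-01,  9.48012564e-01,
        -1.42801438e-01],
       [-4.73917475e-04, -9.48012582e-01, -3.18232493e-01,
         8.17900898e-02],
       [ 9.99999646e-01, -6.70640386e-04,  5.08616251e-04,
         1.62702599e-05],
       [ 0.00000000e+00,  0.00000000e+00,  0.00000000e+00,
         1.00000000e+00]])}
```

View pics/top1.png

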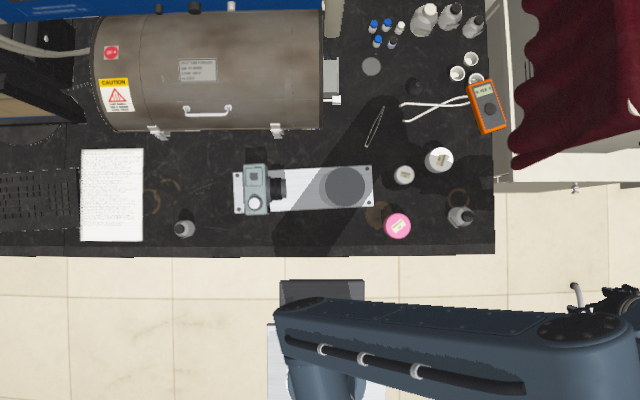

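View pics/sc1.png

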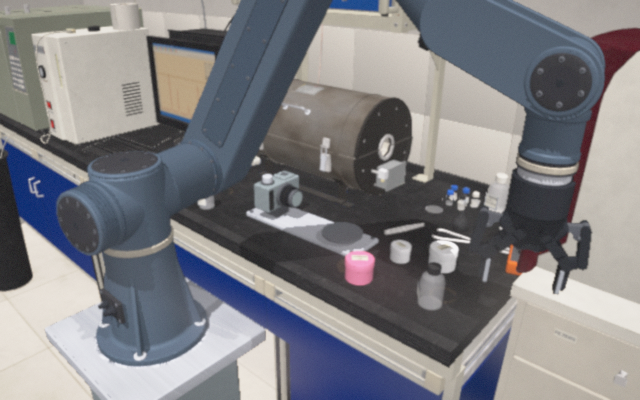

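The top view shows three tins: pink (398,226), a small whitish one (403,175) and a larger whitish one (439,159). The larger whitish tin fits the description. The stage is at about (345,187), the key at (255,203), and the bottles at (185,228) and (460,216). I'll confirm the tin in a crop.

Run:
```python
from h import *
im=cv2.imread('pics/top1.png')
a=cv2.resize(im[140:240,225:475],None,fx=3.2,fy=3.2,interpolation=cv2.INTER_CUBIC)
cv2.imwrite('pics/crop1.png',a)
for n,uv,z in [('tin',(439,159),.053),('tinL',(425,159),.053),('tinR',(453,159),.053),('small',(403,175),.04),('stage',(345,187),.03),('key',(255,203),.133),('deck',(255,187),.112),('pink',(398,226),.05),('bot',(460,216),.05),('bot2',(185,228),.04)]: print(n,pix2w('top',uv,z).round(4))
```

```text
tin [ 0.582  -0.2948  0.053 ]
tinL [ 0.5821 -0.2581  0.053 ]
tinR [ 0.5819 -0.3318  0.053 ]
small [ 0.5423 -0.2026  0.04  ]
stage [ 0.513  -0.0523  0.03  ]
key [0.4702 0.1684 0.133 ]
deck [0.5095 0.171  0.112 ]
pink [ 0.4108 -0.1854  0.05  ]
bot [ 0.4345 -0.3476  0.05  ]
bot2 [0.4098 0.3626 0.04  ]
```

View pics/crop1.png

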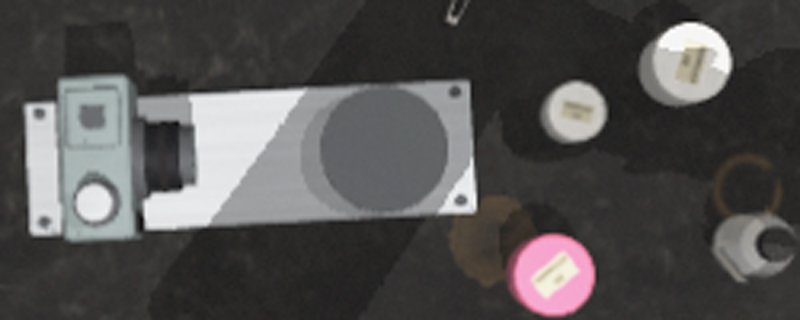

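Confirmed: the larger whitish tin is at crop (692,63), i.e. top px (441.2,159.7). It is about 64 mm across, against about 52 mm for the small one. Stage is at (345,186.6) and key at (255.3,203.1).

```bash
cat >> h.py <<'E'
def go(P,jaw=None):
    s=status.sense(); M=R.from_quat(s['tool_rot']).as_matrix()
    print('t',round(s['t'],2),'tcp',s['tcp_pos'].round(4),'axes x',M[:,0].round(3),'y',M[:,1].round(3),'z',M[:,2].round(3),'gap',round(s['finger_gap'],3),'F',s['force'].round(2))
    print('shift mm',(M.T@(np.array(P)-s['tcp_pos'])*1000).round(1))
    if jaw is not None:
        j=M.T@np.array([*jaw,0]); a=np.arctan2(-j[1],j[2]); print('turn',[round(x,3) for x in (a,(a+np.pi/2)%np.pi-np.pi/2)])
E
python3 - <<'E'
from h import *
P=pix2w('top',(441.2,159.7),.053);print(P)
go([P[0],P[1],.2],(.92,.4))
E
```

```text
[ 0.58017388 -0.30055826  0.053     ]
t 0.1 tcp [ 0.2432 -0.5751  0.2305] axes x [-0.     0.002 -1.   ] y [0.921 0.389 0.   ] z [ 0.389 -0.921 -0.002] gap 1.0 F [ 0.16 -0.41 -0.57]
shift mm [  30.8  417.3 -121.6]
turn [np.float64(-1.581), np.float64(1.561)]
```

>>> {"op": "arm_command", "data": {"series": [[[3,41,-12,0],[3,42,-12,0],[3,42,-12,0],[3,42,-12,0],[3,42,-12,0],[3,42,-12,0],[3,42,-12,0],[3,42,-12,0],[3,42,-12,0],[0,38,-12,0]]], "jaw": 100}}

```text
t: 1.1
tcp_pos: [0.5799, -0.3017, 0.2033]
tool_rot: [0.391, 0.59, -0.391, 0.589]
force: [-1.2, -0.7, 0.4]
finger_gap: 1.003
```

>>> {"op": "arm_command", "data": {"series": [[[0,0,0,-0.145],[0,0,0,-0.145],[0,0,0,-0.145],[0,0,0,-0.145],[0,0,0,-0.145],[0,0,0,-0.145],[0,0,0,-0.145],[0,0,0,-0.145],[0,0,0,-0.145],[0,0,0,-0.145]]]}}

```text
t: 2.1
tcp_pos: [0.5785, -0.3033, 0.2036]
tool_rot: [-0.1, 0.7, 0.101, 0.7]
force: [0.1, -0.9, 0.3]
finger_gap: 0.999
```

>>> {"op": "arm_command", "data": {"series": [[[0,0,0,-0.13],[0,0,0,0],[0,0,0,0]]]}}

```text
t: 2.4
tcp_pos: [0.5786, -0.3034, 0.2039]
tool_rot: [-0.142, 0.693, 0.143, 0.692]
force: [0.2, -0.7, -0.0]
finger_gap: 1.0
```

Run:
```python
from h import *
s,_=shot('wrist','w1'); P=(.580,-.3006,.053)
go([P[0],P[1],.2],(.92,.4)); print(w2pix('wrist',P,s), s['q'].round(2))
```

```text
t 2.45 tcp [ 0.5787 -0.3035  0.204 ] axes x [-0.001  0.    -1.   ] y [-0.396  0.918  0.001] z [ 0.918  0.396 -0.   ] gap 0.998 F [-0.15 -0.6   0.11]
shift mm [4.  2.1 2.4]
turn [np.float64(-0.003), np.float64(-0.003)]
[321.73530584 172.31359896] [-0.65  0.6   1.38  0.    1.16 -1.06]
```

View pics/w1.png

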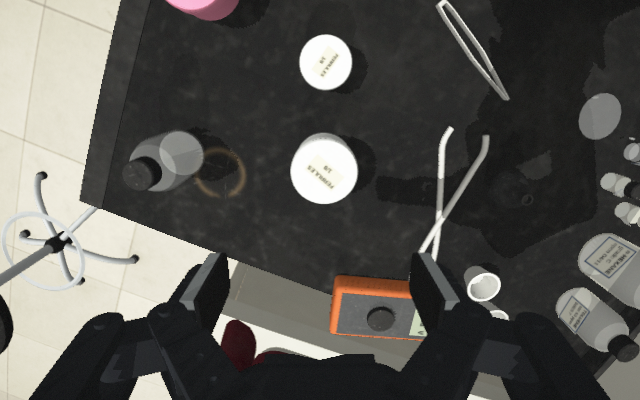

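The wrist view shows the larger tin's lid at about (324.5,171), predicted (322,172), so it agrees to a few mm. The fingers have clear room on both sides.

Run:
```python
from h import *
s=status.sense(); P=pix2w('wrist',(324.5,171),.053,s); print(P); go([P[0],P[1],.008],(.92,.4))
```

```text
[ 0.58200389 -0.29849603  0.053     ]
t 2.45 tcp [ 0.5787 -0.3035  0.204 ] axes x [-0.001  0.    -1.   ] y [-0.396  0.918  0.001] z [ 0.918  0.396 -0.   ] gap 0.998 F [-0.15 -0.6   0.11]
shift mm [196.    3.2   5.1]
turn [np.float64(-0.003), np.float64(-0.003)]
```

>>> {"op": "arm_command", "data": {"series": [[[20,3,4,0],[25,0,0,0],[25,0,0,0],[25,0,0,0],[25,0,0,0],[25,0,0,0],[20,0,0,0],[15,0,0,0],[12,0,0,0],[0,0,0,0]]]}}

```text
t: 3.45
tcp_pos: [0.5805, -0.2987, 0.0107]
tool_rot: [-0.143, 0.693, 0.144, 0.692]
force: [0.8, -0.2, 0.1]
finger_gap: 0.999
```

>>> {"op": "arm_command", "data": {"series": [[[0,0,0,0],[0,0,0,0],[0,0,0,0],[0,0,0,0],[0,0,0,0],[0,0,0,0],[0,0,0,0],[0,0,0,0],[0,0,0,0],[0,0,0,0]]], "jaw": 0, "force": 30}}

```text
t: 4.45
tcp_pos: [0.5822, -0.2998, 0.0136]
tool_rot: [-0.144, 0.692, 0.143, 0.693]
force: [0.3, 0.0, 6.8]
finger_gap: 0.743
```

>>> {"op": "arm_command", "data": {"series": [[[-10,0,0,0],[-20,0,0,0],[-20,0,0,0],[-20,0,0,0],[-20,0,0,0],[-20,0,0,0],[-10,0,0,0],[0,0,0,0],[0,0,0,0]]]}}

```text
t: 5.35
tcp_pos: [0.5808, -0.2989, 0.1317]
tool_rot: [-0.143, 0.693, 0.144, 0.692]
force: [-0.6, 0.4, -2.1]
finger_gap: 0.744
```

Run:
```python
from h import *
P=pix2w('top',(345,186.6),.03);print(P);go([P[0],P[1],.11],(.92,.4))
```

```text
[ 0.51401991 -0.05233672  0.03      ]
t 5.35 tcp [ 0.5808 -0.2989  0.1317] axes x [-0.001  0.001 -1.   ] y [-0.398  0.918  0.001] z [ 0.918  0.398 -0.001] gap 0.744 F [-0.58  0.37 -2.07]
shift mm [ 22.  252.8  36.8]
turn [np.float64(-0.001), np.float64(-0.001)]
```

>>> {"op": "arm_command", "data": {"series": [[[0,13,2,0],[0,25,4,0],[0,30,4,0],[0,30,4,0],[0,30,4,0],[0,30,4,0],[0,30,4,0],[0,30,5,0],[0,22,4,0],[0,13,2,0]]]}}

```text
t: 6.35
tcp_pos: [0.5124, -0.0497, 0.1314]
tool_rot: [-0.143, 0.693, 0.145, 0.691]
force: [-1.3, -0.5, -1.5]
finger_gap: 0.748
```

>>> {"op": "arm_command", "data": {"series": [[[0,0,0,0],[0,0,0,0],[0,0,0,0]]]}}

```text
t: 6.65
tcp_pos: [0.5154, -0.0534, 0.1323]
tool_rot: [-0.144, 0.692, 0.143, 0.693]
force: [-0.3, -0.9, -0.8]
finger_gap: 0.745
```

Run:
```python
from h import *
s,im=shot('wrist','w2'); go([.514,-.0523,.044])
s,im2=shot('scene','sc2')
a=cv2.resize(im2[130:300,200:440],None,fx=2,fy=2); cv2.imwrite('pics/v2.png',np.vstack([im[:,80:560],a])[:,:,::-1][:600] if 0 else np.hstack([cv2.resize(im,(400,250)),cv2.resize(a,(353,250))])[:,:,::-1])
```

```text
t 6.7 tcp [ 0.5153 -0.0535  0.1323] axes x [ 0.001 -0.    -1.   ] y [-0.397  0.918 -0.001] z [0.918 0.397 0.001] gap 0.747 F [-0.56 -0.83 -1.09]
shift mm [88.3  1.7 -0.8]
```

View pics/v2.png

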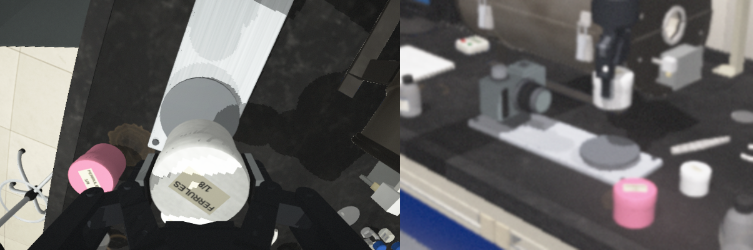

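The tin is held upright above the stage. The stage disc shows just behind it in the wrist view, as expected from the tilted camera.

>>> {"op": "arm_command", "data": {"series": [[[15,1,0,0],[20,0,0,0],[20,0,0,0],[15,0,0,0],[8,0,0,0],[4,0,0,0],[2,0,0,0],[2,0,0,0],[0,0,0,0],[0,0,0,0]]]}}

```text
t: 7.75
tcp_pos: [0.5146, -0.0516, 0.0468]
tool_rot: [-0.144, 0.692, 0.143, 0.693]
force: [0.3, -0.6, -0.5]
finger_gap: 0.74
```

>>> {"op": "arm_command", "data": {"series": [[[1,0,0,0],[1,0,0,0],[1,0,0,0],[0,0,0,0],[0,0,0,0]]]}}

```text
t: 8.25
tcp_pos: [0.5143, -0.0514, 0.0436]
tool_rot: [-0.144, 0.692, 0.144, 0.692]
force: [-0.9, 0.7, 4.0]
finger_gap: 0.744
```

>>> {"op": "arm_command", "data": {"series": [[[0,0,0,0],[0,0,0,0],[0,0,0,0],[0,0,0,0],[0,0,0,0],[0,0,0,0],[0,0,0,0],[0,0,0,0]]], "jaw": 100}}

```text
t: 9.05
tcp_pos: [0.5143, -0.0515, 0.0433]
tool_rot: [-0.144, 0.692, 0.144, 0.692]
force: [-0.3, 0.5, -0.3]
finger_gap: 0.999
```

>>> {"op": "arm_command", "data": {"series": [[[-10,0,0,0],[-20,0,0,0],[-30,0,0,0],[-30,0,0,0],[-30,0,0,0],[-30,0,0,0],[-20,0,0,0],[-10,0,0,0],[0,0,0,0],[0,0,0,0]]]}}

```text
t: 10.05
tcp_pos: [0.5136, -0.0513, 0.2228]
tool_rot: [-0.143, 0.693, 0.144, 0.692]
force: [-0.6, -0.0, -0.0]
finger_gap: 1.0
```

Run:
```python
from h import *
s,im=shot('wrist','w3'); go([.4702,.1684,.25])
t,im2=shot('top','top3')
print(w2pix('wrist',[.514,-.0523,.083],s),w2pix('wrist',[.514,-.0523,.03],s),w2pix('top',[.514,-.0523,.083]),w2pix('wrist',[.4702,.1684,.133],s))
a=cv2.resize(im2[150:240,220:400],None,fx=2.8,fy=2.8,interpolation=cv2.INTER_CUBIC)
cv2.imwrite('pics/v3.png',np.vstack([cv2.resize(im,(504,315)),a])[:,:,::-1]); print(a.shape)
```

```text
t 10.1 tcp [ 0.5134 -0.0512  0.2223] axes x [-0.002  0.001 -1.   ] y [-0.398  0.918  0.002] z [ 0.918  0.398 -0.002] gap 1.003 F [-1.02  0.4   0.48]
shift mm [-27.5 218.7  47.7]
[319.2775348  178.76764272] [319.20479707 164.88820979] [346.46314802 185.20232448] [ 398.0733715 -146.4191781]
(252, 504, 3)
```

View pics/v3.png

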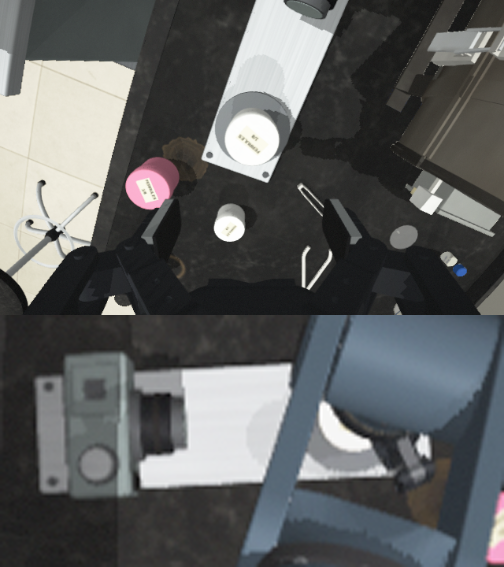

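The tin stands on the stage about 2–3 mm off centre, with lid at wrist (320,174) and stage at about (320.6,162.5), and the fingers are clear of it. The key is at top px (255,203). Next I'll shut the jaws and move above the key.

>>> {"op": "arm_command", "data": {"series": [[[0,12,3,0],[0,24,5,0],[0,25,5,0],[0,25,6,0],[0,25,6,0],[0,25,6,0],[0,25,5,0],[0,25,5,0],[0,21,4,0],[0,12,2,0]]], "jaw": 0}}

```text
t: 11.15
tcp_pos: [0.4688, 0.1701, 0.2225]
tool_rot: [-0.144, 0.693, 0.144, 0.691]
force: [-0.5, -0.8, -1.3]
finger_gap: -0.002
```

>>> {"op": "arm_command", "data": {"series": [[[0,0,0,0],[0,0,0,0],[0,0,0,0]]]}}

```text
t: 11.45
tcp_pos: [0.4705, 0.1674, 0.2232]
tool_rot: [-0.143, 0.693, 0.143, 0.692]
force: [0.4, -0.3, 0.1]
finger_gap: -0.001
```

Run:
```python
from h import *
s,im=shot('wrist','w4'); P=pix2w('top',(255.2,203.1),.133); print(P); go([P[0],P[1],.14])
print(w2pix('wrist',P,s))
```

```text
[0.46995402 0.16794825 0.133     ]
t 11.5 tcp [0.4706 0.1673 0.2232] axes x [-0. -0. -1.] y [-0.397  0.918 -0.   ] z [ 0.918  0.397 -0.   ] gap 0.001 F [-0.24  0.94  0.07]
shift mm [83.2  0.9 -0.3]
[318.96704205 194.58959825]
```

View pics/w4.png

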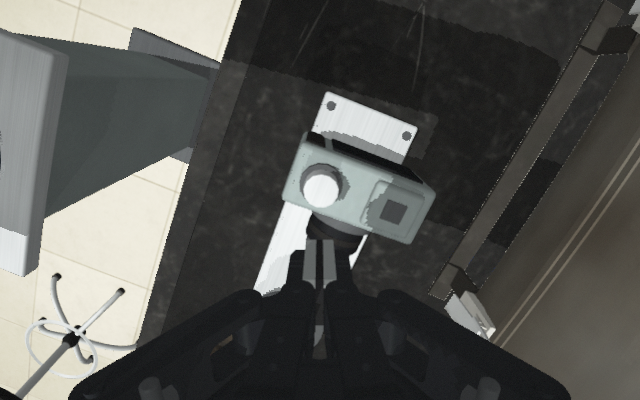

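The key is at wrist (322,188), predicted (319,195), a difference of about 4 mm. I'll shift 3 mm in y and 2 mm in z and go down.

>>> {"op": "arm_command", "data": {"series": [[[10,3,2,0],[15,0,0,0],[20,0,0,0],[15,0,0,0],[10,0,0,0],[8,0,0,0],[5,0,0,0],[0,0,0,0],[0,0,0,0]]]}}

```text
t: 12.4
tcp_pos: [0.4713, 0.1717, 0.1406]
tool_rot: [-0.144, 0.692, 0.144, 0.693]
force: [-0.4, -0.4, -0.1]
finger_gap: -0.003
```

>>> {"op": "arm_command", "data": {"series": [[[4,0,0,0],[3,0,0,0],[2,0,0,0],[2,0,0,0],[0,0,0,0],[0,0,0,0]]]}}

```text
t: 13.0
tcp_pos: [0.4711, 0.1717, 0.1294]
tool_rot: [-0.144, 0.692, 0.144, 0.692]
force: [-0.1, 0.0, 1.0]
finger_gap: 0.0
```

>>> {"op": "arm_command", "data": {"series": [[[1,0,0,0],[1,0,0,0],[1,0,0,0],[0,0,0,0],[0,0,0,0]]]}}

```text
t: 13.5
tcp_pos: [0.4711, 0.1717, 0.1264]
tool_rot: [-0.144, 0.692, 0.144, 0.693]
force: [0.2, -0.3, 3.8]
finger_gap: 0.002
```

>>> {"op": "arm_command", "data": {"series": [[[1,0,0,0],[0,0,0,0],[0,0,0,0],[0,0,0,0]]]}}

```text
t: 13.9
tcp_pos: [0.4711, 0.1717, 0.1254]
tool_rot: [-0.144, 0.692, 0.144, 0.692]
force: [0.5, -0.6, 2.7]
finger_gap: -0.005
```

Run:
```python
from h import *
s,im=shot('top','top5'); print(s['force'],s['tcp_pos'])
o=cv2.imread('pics/top1.png')[:,:,::-1]
c=lambda i:cv2.resize(i[155:225,225:375],None,fx=4,fy=4,interpolation=cv2.INTER_CUBIC)
cv2.imwrite('pics/v5.png',np.vstack([c(o),c(im)])[:,:,::-1])
```

```text
[ 0.45934211 -0.61233418  2.7373251 ] [0.47107824 0.17170725 0.12536541]
```

>>> {"op": "arm_command", "data": {"series": [[[0.5,0,0,0],[0,0,0,0],[0,0,0,0],[0,0,0,0],[0,0,0,0],[0,0,0,0],[0,0,0,0],[0,0,0,0],[0,0,0,0],[0,0,0,0]]]}}

```text
t: 14.95
tcp_pos: [0.4711, 0.1717, 0.125]
tool_rot: [-0.144, 0.692, 0.144, 0.693]
force: [0.1, -0.4, 4.7]
finger_gap: 0.004
```

>>> {"op": "arm_command", "data": {"series": [[[0,0,0,0],[0,0,0,0],[0,0,0,0],[0,0,0,0],[0,0,0,0],[0,0,0,0],[0,0,0,0],[0,0,0,0],[0,0,0,0],[0,0,0,0]]]}}

```text
t: 15.95
tcp_pos: [0.4711, 0.1717, 0.125]
tool_rot: [-0.144, 0.692, 0.144, 0.693]
force: [-0.3, 1.0, 4.5]
finger_gap: -0.001
```

Run:
```python
from h import *
s,im=shot('top','top6'); s2,_=shot('scene','sc6'); print(s['force'],s['tcp_pos'])
o=cv2.imread('pics/top1.png')[:,:,::-1]
c=lambda i:cv2.resize(i[160:220,225:375],None,fx=4,fy=4,interpolation=cv2.INTER_CUBIC)
b=lambda n:cv2.resize(cv2.imread('pics/%s.png'%n)[150:270,220:370,::-1],(300,240),interpolation=cv2.INTER_CUBIC)
cv2.imwrite('pics/v6.png',np.hstack([np.vstack([c(o),c(im)])[:,:480],np.vstack([b('sc1'),b('sc6')])])[:,:,::-1])
```

```text
[-0.31660948  1.01854402  4.51155837] [0.47108772 0.17173344 0.12504813]
```

View pics/v6.png

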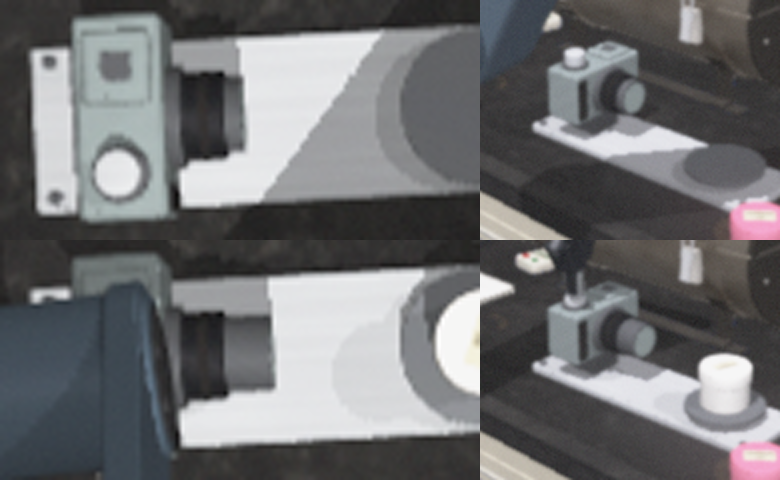

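The lens front moved from crop x 245 to 273 (about 17 mm), so the camera has focused, and the tin stands on the stage. Now the full press.

>>> {"op": "arm_command", "data": {"series": [[[0,0,0,0],[1,0,0,0],[1,0,0,0],[1,0,0,0],[1,0,0,0],[1,0,0,0],[0.5,0,0,0],[0,0,0,0],[0,0,0,0],[0,0,0,0]]]}}

```text
t: 17.05
tcp_pos: [0.4711, 0.1717, 0.1206]
tool_rot: [-0.144, 0.692, 0.144, 0.693]
force: [-1.6, 0.4, 13.3]
finger_gap: 0.003
```

>>> {"op": "arm_command", "data": {"series": [[[0.6,0,0,0],[0,0,0,0],[0,0,0,0],[0,0,0,0]]]}}

```text
t: 17.45
tcp_pos: [0.4712, 0.1717, 0.12]
tool_rot: [-0.144, 0.692, 0.144, 0.693]
force: [-1.5, 0.2, 13.8]
finger_gap: 0.003
```

>>> {"op": "arm_command", "data": {"series": [[[-5,0,0,0],[-10,0,0,0],[-20,0,0,0],[-30,0,0,0],[-30,0,0,0],[-20,0,0,0],[0,0,0,0],[0,0,0,0],[0,0,0,0],[0,0,0,0]]]}}

```text
t: 18.45
tcp_pos: [0.4699, 0.1715, 0.2322]
tool_rot: [-0.144, 0.694, 0.144, 0.691]
force: [0.6, 0.4, 0.2]
finger_gap: -0.001
```

Run:
```python
from h import *
s,im=shot('scene','sc7'); _,t=shot('top','top7');go([0,0,0])
cv2.imwrite('pics/v7.png',np.vstack([cv2.resize(im[150:320,180:480],(600,340)),cv2.resize(t[150:250,150:480],(600,182))])[:,:,::-1])
```

```text
t 18.55 tcp [0.4703 0.1716 0.2326] axes x [-0.002 -0.    -1.   ] y [-0.398  0.918  0.001] z [ 0.918  0.398 -0.002] gap 0.0 F [ 0.07 -0.76  1.04]
shift mm [ 233.8   29.4 -499.2]
```

View pics/v7.png

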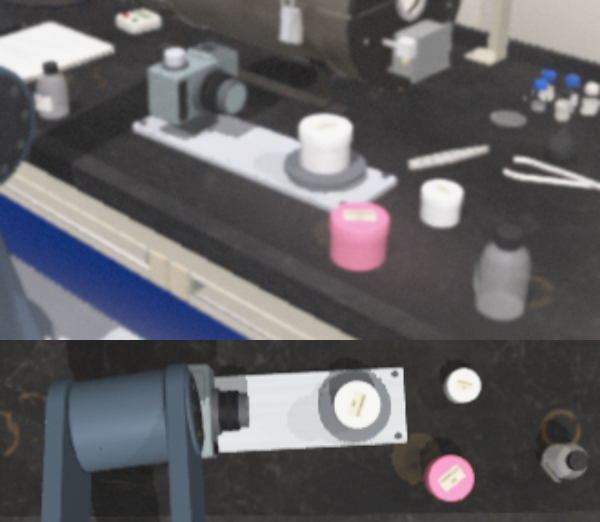

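The tin stands upright, centred on the stage at lower-panel (357,404). The key is up, the lens is back in, both bottles are in place, and the arm is clear.

```bash
python3 -c "
from station import ticket
print(ticket.sign_off())"
```

```text
the job is handed in; nothing more can be done
None
```

The picture is taken and the job is handed in at about 18.6 s; sign-off gives no verdict, so the result below rests on my own readings.

- **Tin:** I moved the larger whitish tin to the stage and let go of it. The wrist picture put it about 2–3 mm off the stage's centre, and it stood upright in the last pictures.
- **Half-press:** I held the key at its first click for over 2 s at about 4.5 N. The lens had run out about 17 mm in the top picture.
- **Full press:** The fingertips went down to 120 mm above the bench at 13.8 N, which matches the stated full press, and then let the key up.
- **Last check:** The pictures showed the key up, the lens back in, both bottles where they were, and the arm clear.

The only disagreement was the key's position: the top and wrist cameras differed by about 4 mm. I moved most of the way towards the wrist reading, and the press forces came out as expected.

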